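# Turn a box cover over against the bench fence and lay it in the kit tray

### The arm

A 7-joint arm with a two-finger parallel gripper is mounted at the origin on the work surface. World frame = base frame: x ahead of the robot, y to its left, z up, the work surface at z = 0. Lengths are in m, angles in rad, forces in N, time in s.
With the tool pointing down it reaches from about 0.4 to 0.85 m from the base axis. Payload 4.5 kg.
Tool frame: the origin (TCP) lies on the centre line of the jaws, within the pads' length; the fingertips stand 8 mm ahead of it and the grasp point (between the pads) lies 11 mm behind it; z points along the fingers, x is the direction in which the jaws open and shut, and the axes are right-handed (so a half turn about z gives the same grasp; the last joint's range is limited). The gripper opens to 88 mm and grips with 3 to 60 N. Pads are 18 mm wide; open, the fingers measure 123 mm over their backs; the gripper's body (75 mm by 187 mm) begins 45 mm behind the grasp point.
Start: joints at [1.3, 0.689, -0.195, 1.565, 0.157, 0.902, -0.215], TCP at [0.188, -0.596, 0.219] pointing down, gripper open.
Joint ranges: [-3.01, 3.01], [-0.46, 2.08], [-1.47, 1.51], [0.13, 2.56], [-1, 4.14], [0.04, 2.09], [-2.66, 2.66]. Speed limits (rad/s): [2.57, 2.57, 3.14, 3.14, 3.14, 3.14, 3.14].

### API

Orientations are given as a unit quaternion [x, y, z, w].
In Python, from plant import r gives the robot as it stands.
- The arm moves only by the shell command python3 -m pendant 'ROWS' [FORCE]. ROWS is JSON, a list of rows, each a list of 3 entries, a list of its own where there are three numbers: the turn, a rotation vector about the tool's x, y, z in rad, then the shift along the tool's x, y, z in m, then the opening, from 0 (shut) to 1 (fully open). In form: [[[wx, wy, wz], [tx, ty, tz], claw], ...]. A call has 1 to 10 rows; each row is the pose to reach, as a shift and turn from the pose commanded when the call began, along the tool's axes at that moment; what a row does not reach only later rows make up. A row lasts 1/10 s, in which the tool goes at most 50 mm and 8.59 degrees, less where a joint would pass 70% of its speed; a pose out of reach is approached as far as the arm can. A call with a gripper value outside its range is refused whole. The fingers move at their own pace and stop on an object; FORCE is the grip in N (left out, the last holds). Time passes only in rows, so rows that repeat a pose let the fingers close. It gives the time, the measured TCP pose, the force and the opening at its end, in the units of the state.
- r.get_state(): the state, without advancing time (a new reading comes with each control period).
- r.snapshot(name): name is "scene" or "top" or "wrist"; returns a dict with "image" (480x640x3 uint8, red, green, blue), "mtx" (3x3 intrinsics, pixels), "R" (3x3) and "t" (3): a world point X has camera coordinates R X + t; the wrist camera has in their place "T_tool_cam" (4x4, takes a point from camera to tool coordinates, whose origin is the TCP and whose axes are the tool frame's). Camera axes: x right, y down, z forward; pixel columns grow to the right and rows downward; lengths in m; the calibration is good to about 2 mm. A picture is of the moment at which its call begins: read the wrist's pose just before it. There is no depth.
- r.finish_job(): hands the job in, once; it reports no verdict.
The state is a dict: "clock": time; "q": joint angles; "qd": joint speeds; "joint_torque": joint torques, N m; "tool_pos": TCP position; "eef_rot": TCP orientation; "contact_force": force on the tool from outside, world axes, zero at the start; "moment": the same for the moment, N m; "opening": opening from 0.0 (shut) to 1.0 (fully open).
Only numpy, scipy, OpenCV 4.12 (cv2) and the standard library are available. Lean on these libraries where they do the work, as an engineer would, in place of code of your own. Each camera call takes 0.05 s, during which the arm holds its last target. There are 200 camera calls.

### The job

The loose aluminium cover on the bench lies hollow side down. Push it up against the steel fence until it stands steeply on edge and leans there by itself, then bring it on over and lay it flat in the free part of the tray, hollow side up like the cover already there. Set it down under control rather than letting it topple or drop, and leave the other cover, the tape roll, the jar and the steel disc where they are.

Things in the scene. Friction and masses are not known exactly. Their poses are not given: they have to be found in the camera images.
- cover_mid (a point): centre of the loose cast aluminium box cover on the bench, a flat part 62 mm wide (its x), 150 mm long (its y), 16 mm thick (its z), 0.24 to 0.42 kg. Origin in the very middle, 8 mm from either face, 75 mm from either end. Its +z points out of the smooth face (up at the start); the opposite face is hollow with a 6 mm rim all round.
- fence_top (a point): middle of the top edge of the fence's face, 85 mm above the bench. The fence is a fixed upright steel plate 240 mm long (its x) and 12 mm thick, standing on the bench; its +y points level out of the flat face, towards the free bench. Behind it is a foot 67 mm deep with gussets up to 46 mm high.
- tray_in (a point): middle of the inner floor of the fixed grey plastic tray, 5 mm above the bench. Inside 240 mm (its x) by 205 mm (its y), walls 5 mm thick, rim 17 mm above the bench. Its x and y lie along the tray's sides, z up. Its -x part is free.
- sample_mid (a point): centre of the other, identical cover, already lying in the tray hollow side up, on the tray's +x side, its length along the tray's y.
- tape: roll of packing tape standing flat, 100 mm across, 48 mm high; a bystander beyond or beside the cover, origin at the centre of its underside
- jar: closed jar 68 mm across, 85 mm high; a bystander beyond or beside the cover, origin at the centre of its underside
- disc: dark steel disc 80 mm across, 22 mm thick; a bystander beyond or beside the cover, origin at the centre of its underside
- cover: the same loose cover as a whole; same origin and axes as its point
- fence: the whole fence; its origin lies on the bench below the middle of its face, same axes
There are look-alikes about, which are no part of the job. What is shaped like the cover but brown is not meant.

How it is judged:
By the outcome, as a careful person would: the job done as asked, in the order asked, and still so for the second after the job is handed in, with the robot touching nothing.
It also fails if it takes over 61 s, if anything falls off the work surface, if the arm or the gripper's body presses on something with over 40 N, if the wrist force passes 120 N, or if a joint passes its speed limit or range.

## Working session

There is one attempt and no reset: what is moved stays moved. The work goes in short steps, Python scripts to look and compute and a shell command to move; the robot and the scene stay as the last step left them, time stands still between calls to the robot, and variables do not carry over. Pictures are saved under pics/ and viewed, about 8 in all and at most 12, crops included, and the job is handed in when it is done.

```bash
mkdir -p pics; ls; cat > h.py <<'E'
import numpy as np, cv2, pickle
from plant import r
def snap(cam,name):
    st=r.get_state(); s=r.snapshot(cam); s['st']=st
    cv2.imwrite(f'pics/{name}.png',cv2.cvtColor(s['image'],cv2.COLOR_RGB2BGR))
    pickle.dump(s,open(f'pics/{name}.pkl','wb')); return s
E
python3 - <<'E'
from h import *
for c in ('scene','top'):
    s=snap(c,c+'0'); print(c,s['mtx'].tolist(),np.round(s['R'],4).tolist(),s['t'])
print(r.get_state())
E
```

```text
pics
scene [[577.7993516207665, 0.0, 314.986800292896], [0.0, 577.7993516207665, 225.99587065271032], [0.0, 0.0, 1.0]] [[-0.5904, 0.8071, -0.0023], [0.6861, 0.5004, -0.5281], [-0.425, -0.3134, -0.8492]] [ 0.27671029 -0.27166657  1.60556897]
top [[591.5656302995759, 0.0, 325.50400223975345], [0.0, 591.5656302995759, 241.12180685637253], [0.0, 0.0, 1.0]] [[0.0069, -1.0, -0.0063], [-0.9732, -0.0053, -0.23], [0.2299, 0.0077, -0.9732]] [-0.02265594  0.49387461  1.07540445]
{'clock': 0.1, 'q': array([ 1.29980847,  0.68994548, -0.19454249,  1.56617217,  0.15732462,
        0.90252493, -0.21511319]), 'qd': array([ 0.0019838 , -0.00216256, -0.0005291 , -0.00366184, -0.00038038,
       -0.00082363,  0.0003591 ]), 'joint_torque': array([-3.43668486e-03, -5.28509831e+01, -1.27165563e+00, -1.53840530e+01,
       -5.25965332e-02,  1.96844696e-03,  5.00472026e-05]), 'tool_pos': array([ 0.18734555, -0.59565489,  0.21818061]), 'eef_rot': array([ 8.06279495e-01, -5.91534185e-01, -7.01337373e-04, -4.39119447e-04]), 'contact_force': array([-0.69194076,  0.53640074,  0.15068894]), 'moment': array([-0.02001057, -0.03395093,  0.06586292]), 'opening': 1.0011575153100416}
```

View pics/scene0.png

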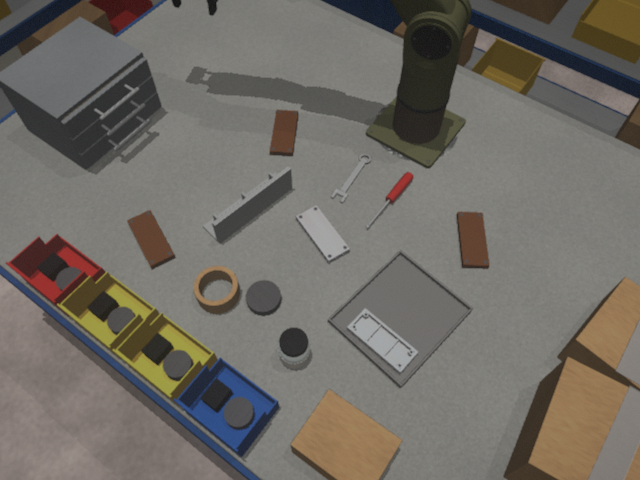

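View pics/top0.png

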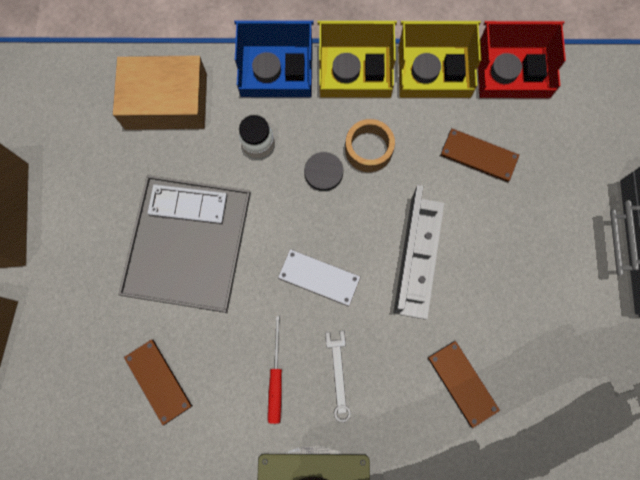

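```bash
python3 - <<'E'
import cv2
a=cv2.imread('pics/top0.png')[170:325,115:450]; cv2.imwrite('pics/c1.png',cv2.resize(a,None,fx=2.3,fy=2.3,interpolation=2))
b=cv2.imread('pics/scene0.png')[165:385,200:475]; cv2.imwrite('pics/c2.png',cv2.resize(b,None,fx=2.7,fy=2.7,interpolation=2))
for n,(x,y) in(('top0',(319,277)),('scene0',(322,234))):
    g=cv2.imread(f'pics/{n}.png',0); m=(g>150).astype('uint8'); m=cv2.morphologyEx(m,cv2.MORPH_CLOSE,__import__('numpy').ones((5,5)))
    k,l=cv2.connectedComponents(m); c=(l==l[y,x]).astype('uint8')
    ct=max(cv2.findContours(c,0,1)[0],key=cv2.contourArea); print(n,g[y,x],c.sum(),cv2.approxPolyDP(ct,5,True).reshape(-1,2).tolist(),cv2.minAreaRect(ct))
E
```

```text
top0 197 75429 [[207, 45], [217, 84], [211, 123], [205, 131], [180, 133], [182, 158], [169, 161], [169, 173], [252, 191], [229, 313], [132, 304], [117, 291], [101, 295], [100, 314], [93, 316], [91, 309], [87, 317], [103, 324], [103, 305], [120, 300], [117, 314], [135, 315], [134, 323], [121, 322], [122, 329], [135, 325], [134, 345], [144, 326], [161, 336], [163, 322], [170, 322], [167, 330], [176, 328], [172, 349], [185, 372], [181, 380], [191, 380], [194, 406], [183, 414], [185, 425], [178, 420], [171, 426], [198, 427], [198, 435], [188, 433], [191, 444], [204, 436], [216, 439], [214, 449], [209, 443], [194, 450], [201, 455], [194, 467], [215, 451], [224, 457], [233, 452], [255, 464], [253, 451], [260, 447], [305, 452], [284, 448], [287, 427], [265, 422], [265, 402], [259, 404], [257, 396], [266, 399], [267, 362], [306, 373], [305, 380], [290, 379], [292, 396], [284, 394], [283, 407], [293, 403], [296, 412], [303, 407], [327, 417], [326, 411], [314, 414], [324, 395], [320, 385], [302, 391], [300, 383], [316, 372], [324, 382], [322, 371], [329, 368], [337, 399], [331, 409], [343, 421
[... 706 characters left out ...]
72], [469, 177], [457, 165], [449, 172], [452, 163], [430, 159], [438, 154], [434, 141], [442, 144], [450, 126], [486, 136], [488, 122], [480, 114], [484, 126], [463, 126], [474, 117], [476, 103], [464, 109], [460, 100], [427, 100], [427, 106], [399, 100], [393, 70], [390, 100], [344, 100], [344, 106], [317, 100], [312, 112], [303, 100], [307, 116], [300, 120], [287, 100], [281, 108], [269, 100], [235, 103], [233, 45], [225, 51]] ((322.711669921875, 280.1915588378906), (401.6927185058594, 448.01641845703125), 23.82191276550293)
scene0 165 1233 [[315, 206], [297, 216], [329, 259], [348, 247]] ((322.4200134277344, 232.06002807617188), (56.20000457763672, 23.399999618530273), 53.13010025024414)
```

View pics/c1.png

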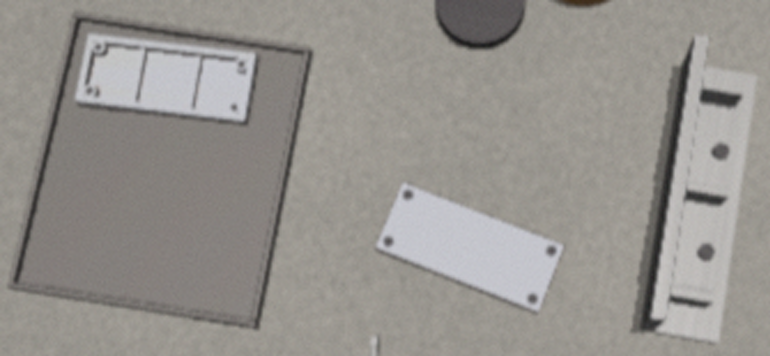

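View pics/c2.png

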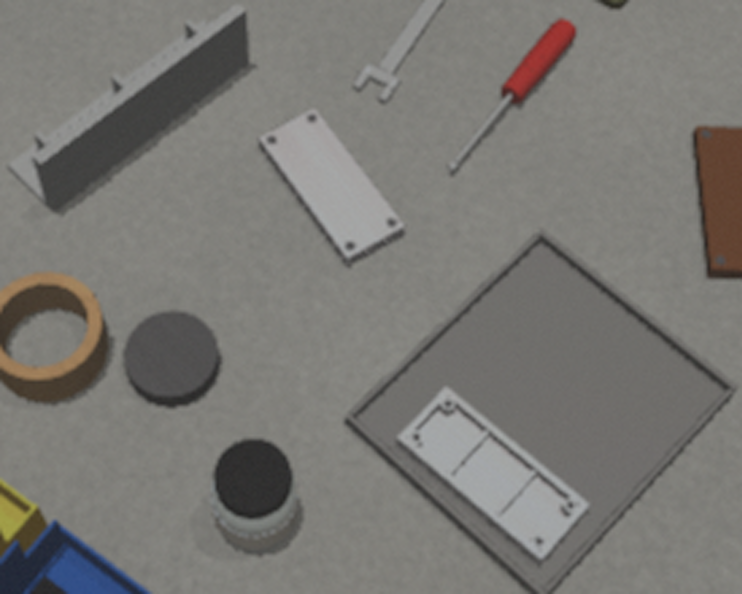

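```bash
cat >> h.py <<'E'
def tri(obs):  # obs: list of (snapshot, (u,v))
    A=[]
    for s,(u,v) in obs:
        P=s['mtx']@np.c_[s['R'],s['t']]; A+= [u*P[2]-P[0], v*P[2]-P[1]]
    X=np.linalg.svd(np.array(A))[2][-1]; X=X[:3]/X[3]
    e=[]
    for s,uv in obs:
        p=s['mtx']@(s['R']@X+s['t']); e.append(np.linalg.norm(p[:2]/p[2]-uv))
    return X,max(e)
def ray(s,uv,z):
    d=s['R'].T@np.linalg.inv(s['mtx'])@np.array([*uv,1.]); c=-s['R'].T@s['t']; return c+d*(z-c[2])/d[2]
def load(n): return pickle.load(open(f'pics/{n}.pkl','rb'))
E
python3 - <<'E'
from h import *
T=load('top0');S=load('scene0')
t=lambda p:(p[0]/2.3+115-.28,p[1]/2.3+170-.28); s=lambda p:(p[0]/2.7+200-.31,p[1]/2.7+165-.31)
D={'cover':[((563,244),(262,140)),((538,311),(317,111)),((376,249),(403,226)),((404,183),(349,257))],
'fence':[((695,37),(38,163)),((654,319),(243,10))],
'tray':[((312,50),(347,420)),((257,328),(541,233)),((10,288),(735,388)),((77,14),(540,597))],
'sample':[((246,123),(447,388)),((256,53),(398,437)),((77,103),(588,505)),((90,33),(541,557))]}
zs=dict(cover=.016,fence=.085,tray=.017,sample=.021)
for k,v in D.items():
    X=[]
    for a,b in v:
        x,e=tri([(T,t(a)),(S,s(b))]); X.append(x); print(k,np.round(x,4),round(e,1),'top@z',np.round(ray(T,t(a),zs[k])[:2],4),'sc',np.round(ray(S,s(b),zs[k])[:2],4))
    X=np.array(X); print(k,'mean',X.mean(0).round(4),'sides',[round(float(np.linalg.norm(X[i]-X[i-1])),4) for i in range(len(X))])
print('cams',-T['R'].T@T['t'],-S['R'].T@S['t'])
E
```

```text
cover [ 0.4336 -0.0846  0.0141] 1.1 top@z [ 0.4343 -0.0864] sc [ 0.4337 -0.0817]
cover [ 0.3766 -0.0633  0.0118] 1.0 top@z [ 0.377 -0.065] sc [ 0.378  -0.0597]
cover [0.43   0.0732 0.0114] 0.1 top@z [0.4291 0.0729] sc [0.4323 0.0743]
cover [0.4863 0.0518 0.0147] 0.8 top@z [0.4868 0.0502] sc [0.486  0.0537]
cover mean [ 0.4316 -0.0057  0.013 ] sides [0.1462, 0.0609, 0.1466, 0.0603]
fence [ 0.5985 -0.1948  0.082 ] 0.6 top@z [ 0.5969 -0.1934] sc [ 0.6    -0.1944]
fence [ 0.3631 -0.1548  0.0808] 0.0 top@z [ 0.3626 -0.1544] sc [ 0.3655 -0.1526]
fence mean [ 0.4808 -0.1748  0.0814] sides [0.2388, 0.2388]
tray [0.6089 0.137  0.0057] 0.9 top@z [0.6062 0.1337] sc [0.6119 0.1413]
tray [0.3617 0.174  0.0066] 0.6 top@z [0.3611 0.1711] sc [0.3668 0.1772]
tray [0.3944 0.3853 0.0096] 0.3 top@z [0.3937 0.3821] sc [0.3979 0.3861]
tray [0.641  0.3465 0.0098] 0.2 top@z [0.6387 0.3438] sc [0.6431 0.3473]
tray mean [0.5015 0.2607 0.0079] sides [0.212, 0.25, 0.2138, 0.2497]
sample [0.5393 0.1905 0.0147] 0.7 top@z [0.5382 0.1881] sc [0.5411 0.1929]
sample [0.6014 0.1834 0.0208] 0.6 top@z [0.6019 0.1823] sc [0.6008 0.1845]
sample [0.557  0.3387 0.015 ] 0.2 top@z [0.5555 0.3363] sc [0.559  0.3395]
sample [0.6185 0.3304 0.0226] 0.7 top@z [0.6197 0.3297] sc [0.6171 0.3315]
sample mean [0.579  0.2607 0.0183] sides [0.161, 0.0628, 0.1616, 0.0625]
cams [ 0.23354637 -0.02836232  1.15998785] [1.03221049 0.41579225 1.22060695]
```

```bash
cat >> h.py <<'E'
from scipy.spatial.transform import Rotation as Ro
def pose(yaw,tilt=0): # tool x at azimuth yaw, z down, then tilt about tool x (deg)
    return Ro.from_euler('z',yaw,degrees=True)*Ro.from_rotvec([np.pi,0,0])*Ro.from_rotvec([np.radians(tilt),0,0])
def rel(pos,yaw,tilt=0):
    st=r.get_state(); R0=Ro.from_quat(st['eef_rot'])
    print('turn',(R0.inv()*pose(yaw,tilt)).as_rotvec().round(3).tolist(),'shift',R0.inv().apply(np.array(pos)-st['tool_pos']).round(4).tolist())
def info():
    st=r.get_state(); E=Ro.from_quat(st['eef_rot']).as_matrix()
    print(round(st['clock'],2),st['tool_pos'].round(4),'yaw',round(np.degrees(np.arctan2(E[1,0],E[0,0])),1),'z',E[:,2].round(3),'F',st['contact_force'].round(1),'M',st['moment'].round(2),'op',round(st['opening'],3),'q',st['q'].round(2))
E
python3 -c "
from h import *
rel([.411,-.059,.12],-21.2)"
```

```text
turn [-0.001, 0.002, -0.896] shift [-0.4446, -0.3744, 0.0989]
```

```bash
python3 -m pendant '[[[0,0,-0.9],[-0.445,-0.374,0.03],1],[[0,0,-0.9],[-0.445,-0.374,0.03],1],[[0,0,-0.9],[-0.445,-0.374,0.03],1],[[0,0,-0.9],[-0.445,-0.374,0.03],1],[[0,0,-0.9],[-0.445,-0.374,0.03],1],[[0,0,-0.9],[-0.445,-0.374,0.03],1],[[0,0,-0.9],[-0.445,-0.374,0.03],1],[[0,0,-0.9],[-0.445,-0.374,0.03],1],[[0,0,-0.9],[-0.445,-0.374,0.03],1],[[0,0,-0.9],[-0.445,-0.374,0.03],1]]'; python3 -c "
from h import *
info();rel([.411,-.059,.12],-21.2)"
```

```text
clock: 1.1
tool_pos: [0.3797, -0.1334, 0.193]
eef_rot: [0.983, -0.182, 0.0, 0.0]
contact_force: [1.2, -1.0, 0.1]
opening: 1.002
1.1 [ 0.3797 -0.1334  0.193 ] yaw -21.0 z [-0. -0. -1.] F [ 1.2 -1.   0.1] M [-0.02 -0.14 -0.01] op 1.002 q [ 0.47  0.48 -0.37  2.22  0.36  0.49 -0.54]
turn [0.0, -0.0, 0.003] shift [0.0026, -0.0807, 0.073]
```

```bash
python3 -m pendant '[[[0,0,0],[0.003,-0.04,0.02],1],[[0,0,0],[0.003,-0.081,0.05],1],[[0,0,0],[0.003,-0.081,0.073],1],[[0,0,0],[0.003,-0.081,0.073],1],[[0,0,0],[0.003,-0.081,0.073],1]]'; python3 -c "
from h import *
info();s=snap('wrist','w1')
st=s['st'];rel([.411,-.059,.01],-21.2)
T=np.eye(4);T[:3,:3]=Ro.from_quat(st['eef_rot']).as_matrix();T[:3,3]=st['tool_pos'];W=np.linalg.inv(T@s['T_tool_cam'])
s['R']=W[:3,:3];s['t']=W[:3,3];pickle.dump(s,open('pics/w1.pkl','wb'))
for p in [(.434,-.085,.016),(.377,-.063,.016),(.43,.073,.016),(.4865,.0515,.016)]:
  u=s['mtx']@(s['R']@np.array(p)+s['t']);print((u[:2]/u[2]).round(1))
"
```

```text
clock: 1.6
tool_pos: [0.4104, -0.0612, 0.1202]
eef_rot: [0.983, -0.182, -0.001, 0.001]
contact_force: [-0.6, -0.0, -0.3]
opening: 1.001
1.6 [ 0.4104 -0.0612  0.1202] yaw -21.0 z [-0.002 -0.001 -1.   ] F [-0.6 -0.  -0.3] M [-0.04 -0.05 -0.02] op 1.001 q [ 0.17  0.63 -0.21  2.27  0.46  0.28 -0.81]
turn [0.001, -0.0, 0.002] shift [-0.0008, -0.0026, 0.1107]
[355.2 247.8]
[279.2 247.6]
[273.6  44.8]
[361.9  44.5]
```

View pics/w1.png

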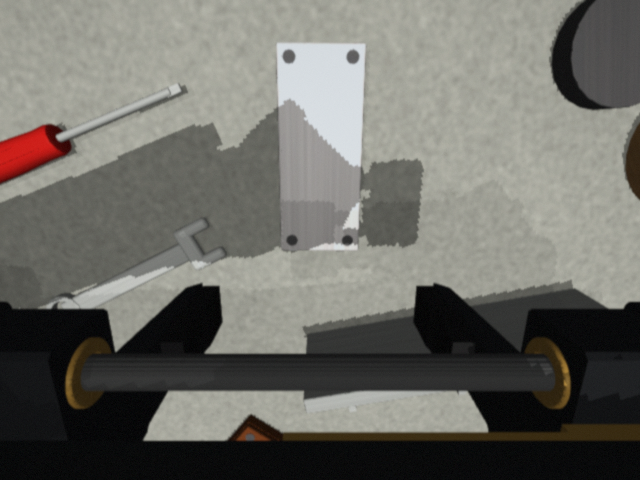

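```bash
python3 -m pendant '[[[0,0,0],[0.001,-0.003,0.04],1],[[0,0,0],[0.001,-0.003,0.08],1],[[0,0,0],[0.001,-0.003,0.1],1],[[0,0,0],[0.001,-0.003,0.11],1],[[0,0,0],[0.001,-0.003,0.11],1],[[0,0,0],[0.001,-0.003,0.11],0.5],[[0,0,0],[0.001,-0.003,0.11],0.5],[[0,0,0],[0.001,-0.003,0.11],0.5],[[0,0,0],[0.001,-0.003,0.11],0.5],[[0,0,0],[0.001,-0.003,0.11],0.5]]' 10; python3 -c "
from h import *
info()"
```

```text
clock: 2.65
tool_pos: [0.4135, -0.0591, 0.011]
eef_rot: [0.983, -0.183, 0.001, 0.0]
contact_force: [-0.5, 0.4, 0.2]
opening: 0.568
2.65 [ 0.4135 -0.0591  0.011 ] yaw -21.1 z [ 0.001 -0.001 -1.   ] F [-0.5  0.4  0.2] M [-0.06 -0.01  0.04] op 0.568 q [ 0.22  0.9  -0.32  2.31  1.74  0.25 -2.09]
```

```bash
python3 -m pendant '[[[0,0,0],[0,0,0],0.5],[[0,0,0],[0,0,0],0.5]]'; python3 -c "
from h import *
info();snap('wrist','w2');snap('scene','s2')
a=cv2.imread('pics/w2.png');b=cv2.resize(cv2.imread('pics/s2.png')[150:330,200:440],(640,480))
cv2.imwrite('pics/v2.png',cv2.resize(np.hstack([a,b]),(800,300)))"
```

```text
clock: 2.85
tool_pos: [0.4133, -0.0583, 0.0105]
eef_rot: [0.983, -0.182, 0.0, 0.0]
contact_force: [-1.0, 0.3, 0.0]
opening: 0.499
2.85 [ 0.4133 -0.0583  0.0105] yaw -21.0 z [ 0.001 -0.001 -1.   ] F [-1.   0.3  0. ] M [-0.09 -0.09 -0.01] op 0.499 q [ 0.22  0.9  -0.32  2.31  1.74  0.25 -2.09]
```

View pics/v2.png

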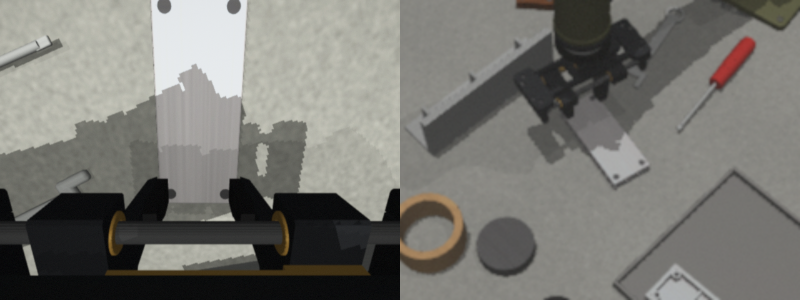

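```bash
python3 -m pendant '[[[0,0,0],[0,0,0],0.3],[[0,0,0],[0,0,0],0.3],[[0,0,0],[0,0,0],0.3],[[0,0,0],[0,0,0],0.3]]'; python3 -c "
from h import *
s=snap('wrist','w3');info()
for x in (-.031,.031):
  u=s['mtx']@(np.linalg.inv(s['T_tool_cam'])@np.array([x,0,0,1]))[:3];print(u[:2]/u[2])
  u=s['mtx']@(np.linalg.inv(s['T_tool_cam'])@np.array([x,0.009,0.008,1]))[:3];print(u[:2]/u[2])
"
```

```text
clock: 3.35
tool_pos: [0.4131, -0.0581, 0.0101]
eef_rot: [0.983, -0.182, -0.0, 0.0]
contact_force: [-0.3, 0.3, 0.6]
opening: 0.299
3.4 [ 0.4131 -0.0582  0.0101] yaw -21.0 z [-0. -0. -1.] F [ 0.9 -0.   0.2] M [-0.08 -0.02 -0.01] op 0.3 q [ 0.22  0.9  -0.32  2.31  1.74  0.25 -2.09]
[255.91520751 285.33680466]
[259.22436467 294.61307649]
[377.30005331 285.32638767]
[374.09846906 294.60427335]
```

View pics/w3.png

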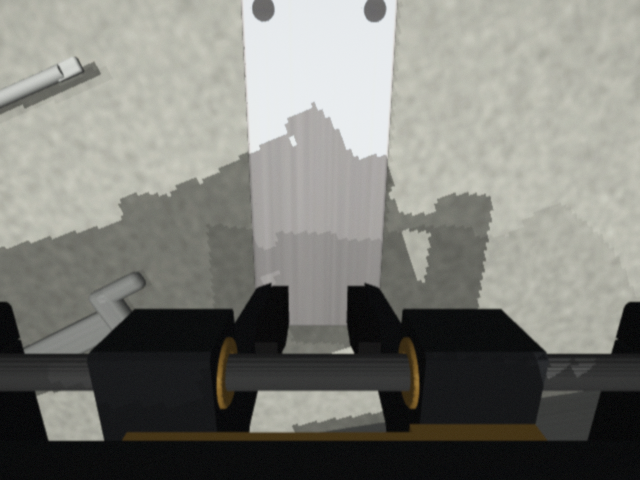

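```bash
python3 -c "
from h import *
s=load('w3');print(s['mtx'].round(1).tolist(),s['T_tool_cam'].round(3).tolist())
for y in (-.009,.009):
 for z in (-.06,-.05,-.04,-.03,-.02,-.01,0,.008):
  u=s['mtx']@(np.linalg.inv(s['T_tool_cam'])@np.array([.0132,y,z,1]))[:3];v=s['mtx']@(np.linalg.inv(s['T_tool_cam'])@np.array([.044,y,z,1]))[:3];print(y,z,(u[:2]/u[2]).round(0),'open',(v[:2]/v[2]).round(0))
"
```

```text
[[354.1, 0.0, 317.5], [0.0, 354.1, 240.0], [0.0, 0.0, 1.0]] [[1.0, -0.0, -0.0, 0.001], [0.0, 0.958, 0.288, -0.074], [0.0, -0.288, 0.958, -0.167], [0.0, 0.0, 0.0, 1.0]]
-0.009 -0.06 [355. 333.] open [445. 333.]
-0.009 -0.05 [352. 319.] open [436. 319.]
-0.009 -0.04 [350. 306.] open [428. 306.]
-0.009 -0.03 [348. 295.] open [421. 295.]
-0.009 -0.02 [346. 285.] open [414. 285.]
-0.009 -0.01 [344. 277.] open [409. 277.]
-0.009 0 [343. 269.] open [404. 269.]
-0.009 0.008 [342. 263.] open [400. 263.]
0.009 -0.06 [353. 378.] open [440. 378.]
0.009 -0.05 [351. 361.] open [431. 361.]
0.009 -0.04 [349. 346.] open [424. 346.]
0.009 -0.03 [347. 332.] open [417. 332.]
0.009 -0.02 [345. 321.] open [411. 321.]
0.009 -0.01 [343. 311.] open [406. 311.]
0.009 0 [342. 301.] open [402. 301.]
0.009 0.008 [341. 295.] open [398. 295.]
```

The visible fingertip corner (348,286) with jaws at 0.30, and (415,285) open, projects to about 20 mm *behind* the stated TCP. The stated value was 8 mm ahead. That explains why the fingers closed above the cover without touching it. I'll open and go down in small steps, watching the force.

```bash
python3 -m pendant '[[[0,0,0],[0,-0.001,0],1],[[0,0,0],[0,-0.001,0],1],[[0,0,0],[0,-0.001,0],1],[[0,0,0],[0,-0.001,0],1],[[0,0,0],[0,-0.001,0],1],[[0,0,0],[0,-0.001,0],1],[[0,0,0],[0,-0.001,0],1],[[0,0,0],[0,-0.001,0.005],1],[[0,0,0],[0,-0.001,0.01],1],[[0,0,0],[0,-0.001,0.01],1]]';python3 -m pendant '[[[0,0,0],[0,0,0.005],1],[[0,0,0],[0,0,0.01],1],[[0,0,0],[0,0,0.01],1]]';  python3 -c "
from h import *
info();snap('wrist','w4')"
```

```text
clock: 4.4
tool_pos: [0.4131, -0.0572, -0.0006]
eef_rot: [0.983, -0.182, -0.001, -0.0]
contact_force: [-0.4, 0.0, 0.1]
opening: 1.002
clock: 4.7
tool_pos: [0.4132, -0.0572, -0.0105]
eef_rot: [0.983, -0.182, -0.0, -0.0]
contact_force: [-1.1, 1.1, 0.5]
opening: 0.998
4.7 [ 0.4132 -0.0572 -0.0105] yaw -21.0 z [-0.001  0.    -1.   ] F [-1.1  1.1  0.5] M [ 0.03 -0.06  0.06] op 0.998 q [ 0.26  0.96 -0.39  2.31  1.83  0.32 -2.18]
```

```bash
python3 -m pendant '[[[0,0,0],[0,0,0.003],1],[[0,0,0],[0,0,0.005],1],[[0,0,0],[0,0,0.005],0.5],[[0,0,0],[0,0,0.005],0.5],[[0,0,0],[0,0,0.005],0.5],[[0,0,0],[0,0,0.005],0.5],[[0,0,0],[0,0,0.005],0.5],[[0,0,0],[0,0,0.005],0.5]]' 10;  python3 -c "
from h import *
info()"
```

```text
clock: 5.55
tool_pos: [0.4135, -0.0572, -0.0148]
eef_rot: [0.983, -0.182, 0.0, 0.0]
contact_force: [-0.5, -0.3, 0.4]
opening: 0.7
5.55 [ 0.4135 -0.0572 -0.0148] yaw -21.0 z [ 0. -0. -1.] F [-0.5 -0.3  0.4] M [-0.04 -0.06  0.01] op 0.7 q [ 0.27  0.97 -0.4   2.31  1.85  0.34 -2.19]
```

```bash
python3 -m pendant '[[[0,0,0],[0,0,-0.01],0.5],[[0,0,0],[0,-0.001,-0.02],0.5],[[0,0,0],[0,-0.004,-0.03],0.5],[[0,0,0],[0,-0.006,-0.04],0.5],[[0,0,0],[0,-0.01,-0.05],0.5],[[0,0,0],[0,-0.018,-0.066],0.5],[[0,0,0],[0,-0.018,-0.066],0.5]]' 10;  python3 -c "
from h import *
info();s=snap('wrist','w5');a=s['image'];b=snap('scene','s5')['image'][150:330,200:440]
cv2.imwrite('pics/v5.png',cv2.resize(np.hstack([a,cv2.resize(b,(640,480))]),(800,300))[:,:,::-1])"
```

```text
clock: 6.25
tool_pos: [0.4202, -0.0398, 0.0517]
eef_rot: [0.983, -0.182, 0.0, 0.0]
contact_force: [0.1, 1.3, -2.8]
opening: 0.701
6.25 [ 0.4202 -0.0398  0.0517] yaw -20.9 z [ 0.    -0.001 -1.   ] F [ 0.1  1.3 -2.8] M [-0.15 -0.1  -0.04] op 0.701 q [ 0.13  0.8  -0.23  2.29  1.18  0.18 -1.57]
```

View pics/v5.png

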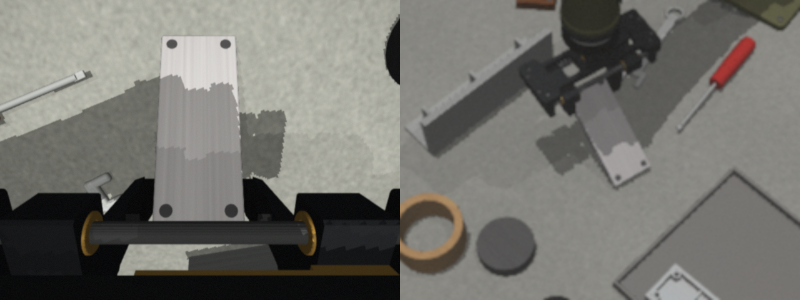

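```bash
python3 -m pendant '[[[0,0,0],[0,-0.007,-0.01],0.5],[[0,0,0],[0,-0.015,-0.021],0.5],[[0,0,0],[0,-0.024,-0.031],0.5],[[0,0,0],[0,-0.035,-0.04],0.5],[[0,0,0],[0,-0.046,-0.048],0.5],[[0,0,0],[0,-0.058,-0.055],0.5],[[0,0,0],[0,-0.07,-0.061],0.5],[[0,0,0],[0,-0.08,-0.064],0.5],[[0,0,0],[0,-0.08,-0.075],0.5],[[0,0,0],[0,-0.08,-0.08],0.5]]' 10;  python3 -c "
from h import *
info();s=snap('scene','s6');snap('top','t6')
info()"
```

```text
clock: 7.35
tool_pos: [0.4487, 0.0347, 0.1313]
eef_rot: [0.983, -0.182, 0.0, 0.0]
contact_force: [0.8, 0.5, -2.7]
opening: 0.706
7.35 [0.4487 0.0347 0.1313] yaw -20.9 z [ 0. -0. -1.] F [ 0.8  0.5 -2.7] M [-0.07 -0.09  0.01] op 0.706 q [ 0.19  0.68 -0.6   2.15  0.77  0.53 -1.36]
7.45 [0.4487 0.0341 0.1313] yaw -21.0 z [ 0.001 -0.    -1.   ] F [-0.7  0.1 -3. ] M [-0.1  -0.06 -0.02] op 0.703 q [ 0.19  0.68 -0.6   2.15  0.77  0.53 -1.36]
```

```bash
python3 -c "
from h import *
rel([.48,-.124,.135],-9.6)"
```

```text
turn [0.0, -0.001, -0.199] shift [0.0859, 0.1364, -0.0036]
```

```bash
python3 -m pendant '[[[0,0,-0.03],[0.01,0.015,-0.003],0.5],[[0,0,-0.06],[0.025,0.04,-0.005],0.5],[[0,0,-0.1],[0.04,0.065,-0.005],0.5],[[0,0,-0.14],[0.055,0.09,-0.005],0.5],[[0,0,-0.18],[0.07,0.115,-0.005],0.5],[[0,0,-0.2],[0.08,0.13,-0.005],0.5],[[0,0,-0.2],[0.086,0.136,-0.005],0.5],[[0,0,-0.2],[0.086,0.136,-0.005],0.5]]' 10;  python3 -c "
from h import *
info();s=snap('scene','s7')['image'];t=snap('top','t7')['image']
a=cv2.resize(s[110:270,180:340],(400,400),interpolation=2);b=cv2.resize(t[190:350,300:460],(400,400),interpolation=2)
cv2.imwrite('pics/v7.png',np.hstack([a,b])[:,:,::-1])"
```

```text
clock: 8.25
tool_pos: [0.4802, -0.1245, 0.1356]
eef_rot: [0.996, -0.084, -0.0, 0.0]
contact_force: [0.7, -0.6, -4.1]
opening: 0.701
8.25 [ 0.4802 -0.1245  0.1356] yaw -9.7 z [-0. -0. -1.] F [ 0.7 -0.6 -4.1] M [ 0.04 -0.08  0.02] op 0.701 q [ 0.59  0.74 -0.71  2.01  0.78  0.68 -0.8 ]
```

View pics/v7.png

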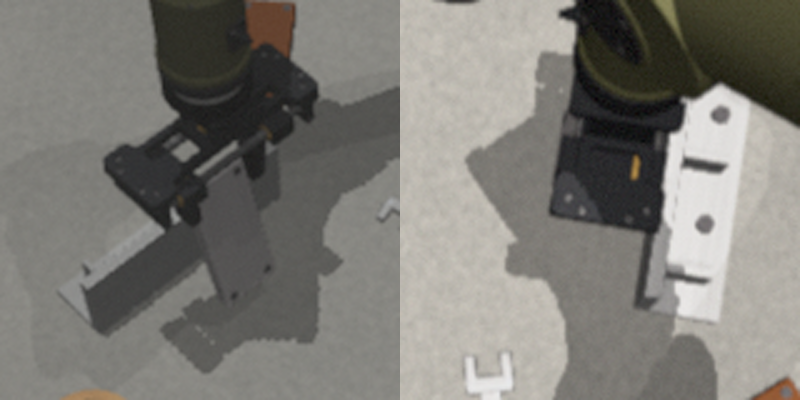

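```bash
cat >> h.py <<'E'
def corners(G,th,yaw,s=.132):
    # smooth-face corners [B-(-w),B+w,A-,A+]; axis B->A: toward -n (fence) cos th, up sin th ; smooth normal (n sin th, cos th)
    u=np.array([np.cos(np.radians(yaw)),np.sin(np.radians(yaw)),0]); n=np.array([-u[1],u[0],0]); z=np.array([0,0,1.]); c,q=np.cos(np.radians(th)),np.sin(np.radians(th))
    ax=-n*c+z*q; sm=n*q+z*c
    return [G+ax*(l-s)+sm*.008+u*w for l in(0,.15) for w in(-.031,.031)]
def proj(s,X):
    p=s['mtx']@(s['R']@X+s['t']); return p[:2]/p[2]
E
python3 -c "
from h import *
S=load('s7');G=S['st']['tool_pos']+[0,0,.028]
for th in (55,65,75,85):
  C=corners(G,th,-9.7); print(th,[((proj(S,c)-[180,110])*2.5).round(0).tolist() for c in C], [round(float(c[2]),3) for c in C[::2]])
"
```

```text
55 [[308.0, 285.0], [260.0, 325.0], [239.0, 154.0], [187.0, 194.0]] [0.06, 0.183]
65 [[294.0, 280.0], [247.0, 319.0], [242.0, 156.0], [190.0, 196.0]] [0.047, 0.183]
75 [[280.0, 272.0], [232.0, 310.0], [245.0, 159.0], [192.0, 198.0]] [0.038, 0.183]
85 [[264.0, 261.0], [217.0, 299.0], [247.0, 161.0], [195.0, 201.0]] [0.033, 0.182]
```

```bash
python3 -m pendant '[[[0,0,0],[0,0.006,0.006],0.5],[[0,0,0],[0,0.014,0.014],0.5],[[0,0,0],[0,0.022,0.022],0.5],[[0,0,0],[0,0.03,0.028],0.5],[[0,0,0],[0,0.037,0.028],0.5],[[0,0,0],[0,0.042,0.028],0.5],[[0,0,0],[0,0.045,0.028],0.5],[[0,0,0],[0,0.048,0.028],0.5],[[0,0,0],[0,0.048,0.028],0.5]]' 10;python3 -m pendant '[[[0,0,0],[0,0,0.002],0.5],[[0,0,0],[0,0,0.004],0.5],[[0,0,0],[0,0,0.004],0.5]]'; python3 -c "
from h import *
info()"
```

```text
clock: 9.25
tool_pos: [0.4724, -0.1703, 0.1083]
eef_rot: [0.997, -0.083, 0.0, -0.0]
contact_force: [-0.1, 3.0, -3.5]
opening: 0.702
clock: 9.55
tool_pos: [0.4731, -0.1702, 0.1045]
eef_rot: [0.997, -0.082, 0.001, -0.0]
contact_force: [-0.5, 2.5, 0.9]
opening: 0.705
9.55 [ 0.4731 -0.1702  0.1045] yaw -9.5 z [ 0.002  0.    -1.   ] F [-0.5  2.5  0.9] M [ 0.63 -0.2  -0.12] op 0.705 q [ 0.66  0.8  -0.67  2.02  0.85  0.63 -0.76]
```

```bash
python3 -m pendant '[[[0,0,0],[0,0,0],0.72],[[0,0,0],[0,0,0],0.75],[[0,0,0],[0,0,0],0.8],[[0,0,0],[0,0,0],0.9],[[0,0,0],[0,0,0],1],[[0,0,0],[0,0,0],1],[[0,0,0],[0,0,0],1]]' 10;  python3 -c "
from h import *
info();s=snap('scene','s8')['image'];t=snap('wrist','w8')['image']
a=cv2.resize(s[110:270,180:340],(400,400),interpolation=2);b=cv2.resize(t,(400,300))
cv2.imwrite('pics/v8.png',np.hstack([a,np.vstack([b,b[:100]*0])])[:,:,::-1])"
```

```text
clock: 10.25
tool_pos: [0.4722, -0.1709, 0.1041]
eef_rot: [0.997, -0.083, -0.0, 0.0]
contact_force: [-0.3, -0.9, -0.1]
opening: 1.0
10.25 [ 0.4722 -0.1709  0.1041] yaw -9.5 z [-0. -0. -1.] F [-0.3 -0.9 -0.1] M [-0.02 -0.08 -0.03] op 1.0 q [ 0.66  0.8  -0.67  2.02  0.85  0.63 -0.76]
```

View pics/v8.png

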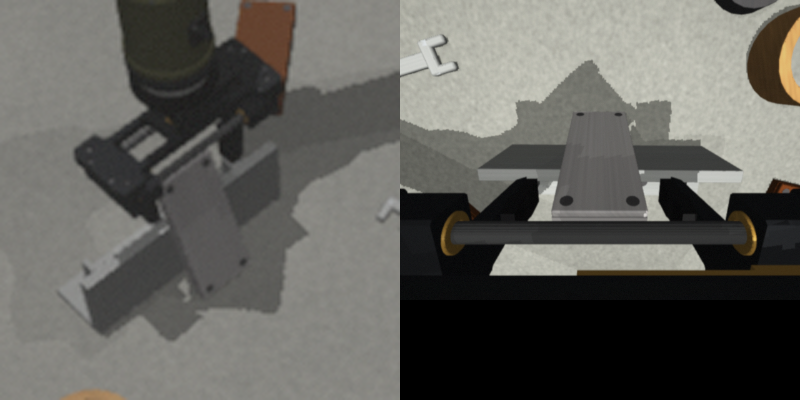

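```bash
python3 -m pendant '[[[0,0,0],[0,0,-0.02],1],[[0,0,0],[0,0,-0.05],1],[[0,0,0],[0,0,-0.08],1],[[0,0,0],[0,0,-0.08],1],[[0,0,0],[0,0,-0.08],1],[[0,0,0],[0,0,-0.08],1],[[0,0,0],[0,0,-0.08],1],[[0,0,0],[0,0,-0.08],1],[[0,0,0],[0,0,-0.08],1],[[0,0,0],[0,0,-0.08],1]]'; python3 -c "
from h import *
info()
S=load('s8');G=S['st']['tool_pos']+[0,0,.028]
for th in (60,65,70,75,80):
  C=corners(G,th,-9.6); print(th,[((proj(S,c)-[180,110])*2.5).round(0).tolist() for c in C], [round(float(c[2]),3) for c in C[::2]])
s=snap('scene','s9');snap('wrist','w9');d=np.abs(s['image'].astype(int)-S['image']).sum(2)[170:240,240:300];print('diff at cover lower part',(d>60).sum())
"
```

```text
clock: 11.35
tool_pos: [0.4722, -0.1707, 0.1839]
eef_rot: [0.997, -0.083, -0.0, -0.0]
contact_force: [-0.4, -0.1, -0.0]
opening: 0.997
11.35 [ 0.4722 -0.1707  0.1839] yaw -9.5 z [-0.  0. -1.] F [-0.4 -0.1 -0. ] M [-0.04 -0.09 -0.01] op 0.997 q [ 0.74  0.69 -0.8   1.95  0.69  0.8  -0.62]
60 [[269.0, 271.0], [223.0, 309.0], [209.0, 147.0], [158.0, 185.0]] [0.022, 0.152]
65 [[263.0, 268.0], [216.0, 306.0], [210.0, 148.0], [159.0, 186.0]] [0.016, 0.152]
70 [[256.0, 265.0], [210.0, 302.0], [211.0, 149.0], [160.0, 187.0]] [0.011, 0.152]
75 [[249.0, 260.0], [203.0, 297.0], [212.0, 150.0], [162.0, 188.0]] [0.007, 0.152]
80 [[242.0, 256.0], [196.0, 292.0], [214.0, 151.0], [163.0, 189.0]] [0.004, 0.151]
diff at cover lower part 469
```

```bash
python3 - <<'E'
from h import *
a=load('s8')['image'];b=load('s9')['image']
for x,y in((277,214),(264,226)):
    m=cv2.matchTemplate(b[y-25:y+25,x-25:x+25],a[y-8:y+8,x-8:x+8],cv2.TM_CCOEFF_NORMED);_,v,_,p=cv2.minMaxLoc(m);print(v,np.array(p)-17)
E
python3 -m pendant '[[[0,0,0],[0,0.003,0.02],1],[[0,0,0],[0,0.005,0.045],1],[[0,0,0],[0,0.005,0.065],1],[[0,0,0],[0,0.005,0.072],1],[[0,0,0],[0,0.005,0.072],0.8],[[0,0,0],[0,0.005,0.072],0.6],[[0,0,0],[0,0.005,0.072],0.5],[[0,0,0],[0,0.005,0.072],0.5],[[0,0,0],[0,0.005,0.072],0.5],[[0,0,0],[0,0.005,0.072],0.5]]' 25; python3 -c "
from h import *
info()"
```

```text
0.9697254300117493 [0 0]
0.7839975357055664 [0 0]
clock: 12.45
tool_pos: [0.4721, -0.176, 0.1129]
eef_rot: [0.997, -0.083, 0.001, 0.0]
contact_force: [0.0, -1.3, 6.3]
opening: 0.697
12.45 [ 0.4721 -0.176   0.1129] yaw -9.5 z [ 0.002 -0.001 -1.   ] F [ 0.  -1.3  6.3] M [-0.16 -0.05 -0.07] op 0.697 q [ 0.68  0.79 -0.69  2.01  0.84  0.65 -0.74]
```

```bash
python3 -m pendant '[[[0,0,0],[0,-0.001,-0.008],0.5],[[0,0,0],[0,-0.002,-0.02],0.5],[[0,0,0],[0,-0.005,-0.035],0.5],[[0,0,0],[0,-0.01,-0.05],0.5],[[0,0,0],[0,-0.02,-0.062],0.5],[[0,0,0],[0,-0.035,-0.067],0.5],[[0,0,0],[0,-0.05,-0.067],0.5],[[0,0,0],[0,-0.06,-0.067],0.5],[[0,0,0],[0,-0.06,-0.067],0.5]]' 25; python3 -c "
from h import *
info();rel([.4478,.2082,.175],-8.7,-30)"
```

```text
clock: 13.35
tool_pos: [0.4816, -0.114, 0.1793]
eef_rot: [0.997, -0.081, 0.0, -0.001]
contact_force: [-0.3, -0.2, -3.8]
opening: 0.701
13.35 [ 0.4816 -0.114   0.1793] yaw -9.3 z [ 0.     0.001 -1.   ] F [-0.3 -0.2 -3.8] M [-0.26 -0.09 -0.05] op 0.701 q [ 0.62  0.68 -0.78  1.98  0.69  0.77 -0.74]
turn [-0.525, 0.003, -0.01] shift [-0.0853, -0.3125, 0.0047]
```

```bash
python3 -m pendant '[[[0,0,0],[-0.005,-0.02,0],0.5],[[-0.05,0,0],[-0.013,-0.05,0],0.5],[[-0.1,0,0],[-0.023,-0.085,0],0.5],[[-0.17,0,0],[-0.034,-0.125,0],0.5],[[-0.24,0,0],[-0.045,-0.165,0],0.5],[[-0.31,0,0],[-0.056,-0.205,0.002],0.5],[[-0.38,0,0],[-0.067,-0.245,0.004],0.5],[[-0.45,0,-0.01],[-0.076,-0.28,0.005],0.5],[[-0.5,0,-0.01],[-0.082,-0.3,0.005],0.5],[[-0.525,0.003,-0.01],[-0.085,-0.312,0.005],0.5]]' 25; python3 -m pendant '[[[0,0,0],[0,0,0],0.5],[[0,0,0],[0,0,0],0.5]]' >/dev/null; python3 -c "
from h import *
info();s=snap('scene','s10')['image'];t=snap('wrist','w10')['image'];u=snap('top','t10')['image']
a=cv2.resize(s[190:370,320:480],(480,540),interpolation=2);b=cv2.resize(t,(320,240));c=cv2.resize(u[170:320,110:310],(320,240),interpolation=2)
cv2.imwrite('pics/v10.png',np.hstack([a,np.vstack([b,c,c[:60]*0])])[:,:,::-1]);rel([.4478,.2082,.135],-8.7,-30)"
```

```text
clock: 14.35
tool_pos: [0.4482, 0.2095, 0.1729]
eef_rot: [0.963, -0.073, -0.02, 0.258]
contact_force: [-1.0, -0.7, -2.5]
opening: 0.696
14.55 [0.4492 0.2043 0.1738] yaw -8.9 z [-0.078 -0.496 -0.865] F [ 0.4 -0.9 -2.2] M [ 0.64 -0.21 -0.03] op 0.695 q [-0.43  0.84 -0.58  1.69  0.67  1.32 -1.48]
turn [0.003, 0.002, -0.006] shift [-0.0026, -0.0239, 0.0317]
```

View pics/v10.png

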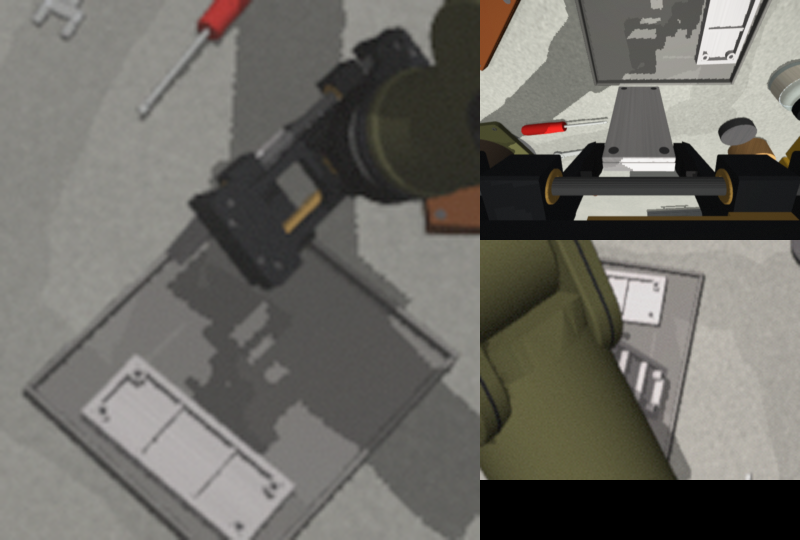

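```bash
python3 -m pendant '[[[0,0,0],[0,-0.003,0.005],0.5],[[0,0,0],[0,-0.008,0.014],0.5],[[0,0,0],[0,-0.014,0.024],0.5],[[0,0,0],[0,-0.02,0.034],0.5],[[0,0,0],[0,-0.023,0.039],0.5],[[0,0,0],[0,-0.023,0.039],0.5],[[0,0,0],[0,-0.023,0.039],0.5]]' 25; python3 -m pendant '[[[0,0,0],[0,-0.001,0.0017],0.5],[[0,0,0],[0,-0.002,0.0035],0.5],[[0,0,0],[0,-0.002,0.0035],0.5]]';python3 -m pendant '[[[0,0,0],[0,-0.001,0.0017],0.5],[[0,0,0],[0,-0.002,0.0035],0.5],[[0,0,0],[0,-0.002,0.0035],0.5]]'; python3 -c "
from h import *
info()"
```

```text
clock: 15.4
tool_pos: [0.4491, 0.2057, 0.1287]
eef_rot: [0.963, -0.075, -0.02, 0.259]
contact_force: [-0.3, -0.4, -3.7]
opening: 0.7
clock: 15.7
tool_pos: [0.4492, 0.2055, 0.1248]
eef_rot: [0.963, -0.075, -0.02, 0.259]
contact_force: [0.8, -0.7, -3.7]
opening: 0.7
clock: 16.0
tool_pos: [0.4493, 0.2062, 0.1221]
eef_rot: [0.963, -0.075, -0.019, 0.259]
contact_force: [-0.4, 1.2, 5.5]
opening: 0.7
16.0 [0.4493 0.2062 0.1221] yaw -8.9 z [-0.076 -0.495 -0.866] F [-0.4  1.2  5.5] M [ 0.11  0.08 -0.11] op 0.7 q [-0.44  0.91 -0.55  1.72  0.72  1.24 -1.53]
```

```bash
cat >> h.py <<'E'
def arc(phis,taus,s=.1435,p=.029):
    """rows from (phis[0],taus[0]): tool-frame turn x, shift y,z"""
    def tcp(f,t):
        f,t=np.radians(f),np.radians(t); h,v=s*np.cos(f)-.008*np.sin(f), s*np.sin(f)+.008*np.cos(f)
        return np.array([h+p*np.sin(t), v-p*np.cos(t)])   # t = -tilt (>0): body toward +n
    t0=np.radians(taus[0]); y=np.array([-np.cos(t0),np.sin(t0)]); z=np.array([-np.sin(t0),-np.cos(t0)])
    a=tcp(phis[0],taus[0])
    for f,t in zip(phis[1:],taus[1:]):
        d=tcp(f,t)-a; print([[round(-np.radians(t-taus[0]),3),0,0],[0,round(d@y,4),round(d@z,4)],0.5],'phi',round(f,1))
E
sed -i 's/h+p\*np.sin(t), v-p\*np.cos(t)/h-p*np.sin(t), v-p*np.cos(t)/' h.py
python3 -c "
from h import *
arc(np.r_[77,76,74,72,70,67.5,65,62.5,60,57.5,55],[30]*11);print()
arc(np.linspace(55,35,11),[30]*11)"
```

```text
[[np.float64(-0.0), 0, 0], [0, np.float64(-0.0024), np.float64(-0.0008)], 0.5] phi 76.0
[[np.float64(-0.0), 0, 0], [0, np.float64(-0.0071), np.float64(-0.0024)], 0.5] phi 74.0
[[np.float64(-0.0), 0, 0], [0, np.float64(-0.0119), np.float64(-0.0038)], 0.5] phi 72.0
[[np.float64(-0.0), 0, 0], [0, np.float64(-0.0168), np.float64(-0.005)], 0.5] phi 70.0
[[np.float64(-0.0), 0, 0], [0, np.float64(-0.0229), np.float64(-0.0063)], 0.5] phi 67.5
[[np.float64(-0.0), 0, 0], [0, np.float64(-0.0291), np.float64(-0.0074)], 0.5] phi 65.0
[[np.float64(-0.0), 0, 0], [0, np.float64(-0.0354), np.float64(-0.0081)], 0.5] phi 62.5
[[np.float64(-0.0), 0, 0], [0, np.float64(-0.0416), np.float64(-0.0086)], 0.5] phi 60.0
[[np.float64(-0.0), 0, 0], [0, np.float64(-0.0479), np.float64(-0.0088)], 0.5] phi 57.5
[[np.float64(-0.0), 0, 0], [0, np.float64(-0.0541), np.float64(-0.0088)], 0.5] phi 55.0

[[np.float64(-0.0), 0, 0], [0, np.float64(-0.005), np.float64(0.0002)], 0.5] phi 53.0
[[np.float64(-0.0), 0, 0], [0, np.float64(-0.01), np.float64(0.0007)], 0.5] phi 51.0
[[np.float64(-0.0), 0, 0], [0, np.float64(-0.015), np.float64(0.0013)], 0.5] phi 49.0
[[np.float64(-0.0), 0, 0], [0, np.float64(-0.0199), np.float64(0.002)], 0.5] phi 47.0
[[np.float64(-0.0), 0, 0], [0, np.float64(-0.0249), np.float64(0.003)], 0.5] phi 45.0
[[np.float64(-0.0), 0, 0], [0, np.float64(-0.0298), np.float64(0.0041)], 0.5] phi 43.0
[[np.float64(-0.0), 0, 0], [0, np.float64(-0.0346), np.float64(0.0054)], 0.5] phi 41.0
[[np.float64(-0.0), 0, 0], [0, np.float64(-0.0394), np.float64(0.0068)], 0.5] phi 39.0
[[np.float64(-0.0), 0, 0], [0, np.float64(-0.0442), np.float64(0.0084)], 0.5] phi 37.0
[[np.float64(-0.0), 0, 0], [0, np.float64(-0.0489), np.float64(0.0102)], 0.5] phi 35.0
```

```bash
python3 -m pendant '[[[0,0,0],[0,-0.0024,-0.0008],0.5],[[0,0,0],[0,-0.007,-0.0024],0.5],[[0,0,0],[0,-0.012,-0.0038],0.5],[[0,0,0],[0,-0.017,-0.005],0.5],[[0,0,0],[0,-0.023,-0.0063],0.5],[[0,0,0],[0,-0.029,-0.0074],0.5],[[0,0,0],[0,-0.035,-0.008],0.5],[[0,0,0],[0,-0.042,-0.0086],0.5],[[0,0,0],[0,-0.048,-0.0088],0.5],[[0,0,0],[0,-0.054,-0.0088],0.5]]' 10; python3 -c "
from h import *
info();s=snap('wrist','w11');snap('scene','s11')
st=s['st'];T=np.eye(4);T[:3,:3]=Ro.from_quat(st['eef_rot']).as_matrix();T[:3,3]=st['tool_pos'];W=np.linalg.inv(T@s['T_tool_cam']);s['R']=W[:3,:3];s['t']=W[:3,3]
P=st['tool_pos']-T[:3,2]*.029
for f in (75,65,55,45):
  print(f,[proj(s,c).round(0).tolist() for c in corners(P,180-f,-8.9,.1435)])
i=s['image'];g=cv2.cvtColor(i,6)
print('col 320 rows 0..340 step6',g[0:340:6,320].tolist())
for y in range(40,330,20): print(y,g[y,220:430:6].tolist())
"
```

```text
clock: 17.0
tool_pos: [0.4571, 0.2565, 0.1008]
eef_rot: [0.963, -0.075, -0.02, 0.259]
contact_force: [0.9, 1.3, 1.6]
opening: 0.706
17.0 [0.4571 0.2565 0.1008] yaw -8.9 z [-0.077 -0.495 -0.865] F [0.9 1.3 1.6] M [ 0.44 -0.21  0.05] op 0.706 q [-0.51  0.98 -0.55  1.6   0.7   1.29 -1.54]
75 [[276.0, 173.0], [357.0, 173.0], [240.0, 308.0], [393.0, 308.0]]
65 [[278.0, 203.0], [356.0, 203.0], [240.0, 304.0], [393.0, 304.0]]
55 [[279.0, 233.0], [355.0, 233.0], [241.0, 300.0], [392.0, 300.0]]
45 [[280.0, 262.0], [354.0, 262.0], [241.0, 296.0], [391.0, 296.0]]
col 320 rows 0..340 step6 [107, 105, 107, 104, 104, 105, 105, 105, 105, 105, 106, 105, 104, 104, 89, 91, 92, 92, 94, 91, 92, 160, 163, 90, 91, 91, 93, 89, 91, 92, 91, 90, 92, 93, 92, 91, 90, 91, 91, 92, 86, 84, 84, 84, 85, 83, 84, 82, 84, 81, 84, 84, 166, 179, 197, 199, 197]
40 [104, 104, 103, 105, 104, 103, 104, 103, 106, 105, 105, 107, 107, 106, 105, 107, 105, 105, 106, 106, 106, 105, 104, 104, 92, 93, 90, 89, 92, 90, 91, 92, 88, 91, 90]
60 [104, 105, 105, 104, 105, 105, 106, 105, 105, 104, 105, 104, 105, 106, 105, 105, 107, 105, 105
[... 1461 characters left out ...]
83, 84, 67, 50, 85, 161, 163, 177, 176, 177, 177, 176, 177, 176, 176, 177, 176]
260 [214, 168, 59, 78, 86, 75, 76, 71, 74, 80, 83, 83, 84, 82, 86, 82, 83, 84, 82, 83, 83, 83, 82, 85, 84, 75, 75, 74, 73, 72, 72, 75, 72, 71, 70]
280 [210, 216, 217, 211, 219, 215, 212, 79, 83, 81, 82, 83, 86, 81, 83, 84, 83, 85, 82, 83, 82, 81, 82, 82, 84, 83, 172, 205, 204, 198, 199, 202, 203, 207, 203]
300 [18, 17, 12, 16, 12, 74, 79, 32, 32, 33, 80, 84, 83, 83, 84, 84, 84, 83, 80, 82, 79, 82, 80, 43, 34, 32, 42, 80, 13, 14, 14, 16, 14, 17, 16]
320 [15, 14, 11, 15, 48, 145, 140, 145, 150, 142, 148, 163, 165, 165, 165, 168, 168, 163, 165, 163, 161, 231, 238, 241, 240, 241, 240, 240, 235, 9, 16, 12, 15, 14, 17]
```

```bash
python3 -m pendant '[[[0,0,0],[0,-0.005,0.0002],0.5],[[0,0,0],[0,-0.01,0.0007],0.5],[[0,0,0],[0,-0.015,0.0013],0.5],[[0,0,0],[0,-0.02,0.002],0.5],[[0,0,0],[0,-0.025,0.003],0.5],[[0,0,0],[0,-0.03,0.004],0.5],[[0,0,0],[0,-0.035,0.0054],0.5],[[0,0,0],[0,-0.039,0.0068],0.5],[[0,0,0],[0,-0.044,0.0084],0.5],[[0,0,0],[0,-0.049,0.0102],0.5]]' 10; python3 -c "
from h import *
info();print('B1');arc(np.linspace(35,17,11),np.linspace(30,15,11));print('C');arc(np.r_[17,15.5,14,12.5,11,9.5,8,6.5,5.5,4.5,4],np.r_[np.linspace(15,2,9),2,2])
s=snap('wrist','w12')
st=s['st'];T=np.eye(4);T[:3,:3]=Ro.from_quat(st['eef_rot']).as_matrix();T[:3,3]=st['tool_pos'];W=np.linalg.inv(T@s['T_tool_cam']);s['R']=W[:3,:3];s['t']=W[:3,3]
P=st['tool_pos']-T[:3,2]*.029
for f in (45,40,35,30):
  C=corners(P,180-f,-8.9,.1435);print(f,[proj(s,c).round(0).tolist() for c in C],C[0].round(3))
g=cv2.cvtColor(s['image'],6)
for y in range(220,330,5): print(y,g[y,250:390:5].tolist())
" | sed 's/np.float64(\([^)]*\))/\1/g'
```

```text
clock: 18.1
tool_pos: [0.4628, 0.2926, 0.0675]
eef_rot: [0.963, -0.075, -0.02, 0.259]
contact_force: [-0.0, -1.2, -2.6]
opening: 0.702
18.1 [0.4628 0.2926 0.0675] yaw -8.9 z [-0.078 -0.496 -0.865] F [-0.  -1.2 -2.6] M [ 0.37 -0.14 -0.04] op 0.702 q [-0.56  1.05 -0.54  1.51  0.71  1.3  -1.54]
B1
[[0.026, 0, 0], [0, -0.0049, 0.0017], 0.5] phi 33.2
[[0.052, 0, 0], [0, -0.0098, 0.0036], 0.5] phi 31.4
[[0.079, 0, 0], [0, -0.0146, 0.0055], 0.5] phi 29.6
[[0.105, 0, 0], [0, -0.0193, 0.0076], 0.5] phi 27.8
[[0.131, 0, 0], [0, -0.024, 0.0097], 0.5] phi 26.0
[[0.157, 0, 0], [0, -0.0286, 0.012], 0.5] phi 24.2
[[0.183, 0, 0], [0, -0.0331, 0.0144], 0.5] phi 22.4
[[0.209, 0, 0], [0, -0.0375, 0.0168], 0.5] phi 20.6
[[0.236, 0, 0], [0, -0.0419, 0.0194], 0.5] phi 18.8
[[0.262, 0, 0], [0, -0.0461, 0.022], 0.5] phi 17.0
C
[[0.028, 0, 0], [0, -0.003, 0.0031], 0.5] phi 15.5
[[0.057, 0, 0], [0, -0.0058, 0.0062], 0.5] phi 14.0
[[0.085, 0, 0], [0, -0.0086, 0.0094], 0.5] phi 12.5
[[0.113, 0, 0], [0, -0.0113, 0.0125], 0.5] phi 11.0
[[0.142, 0, 0], [0, -0.0139, 0.0157], 0.5] phi 9.5
[[0.17, 0, 0], [0, -0.0164,
[... 2847 characters left out ...]
 153, 156, 152, 157, 159, 154, 157, 155, 156, 152, 152, 155, 178, 178, 184, 178, 182, 176, 180, 178, 180, 180, 183, 181]
310 [174, 172, 173, 178, 172, 172, 171, 175, 178, 176, 176, 176, 179, 178, 177, 191, 226, 223, 225, 223, 221, 223, 218, 223, 219, 222, 223, 222]
315 [165, 163, 166, 165, 171, 162, 172, 178, 172, 181, 184, 185, 186, 172, 167, 177, 192, 203, 243, 245, 235, 241, 241, 243, 243, 242, 237, 242]
320 [174, 175, 176, 176, 177, 174, 187, 192, 191, 191, 190, 191, 191, 193, 189, 191, 193, 192, 231, 234, 234, 233, 233, 233, 233, 233, 233, 232]
325 [180, 181, 180, 179, 180, 181, 194, 194, 195, 195, 194, 195, 195, 195, 194, 195, 195, 194, 196, 236, 235, 235, 235, 235, 234, 234, 236, 235]
```

```bash
python3 -m pendant '[[[0.026,0,0],[0,-0.005,0.0017],0.5],[[0.052,0,0],[0,-0.01,0.0036],0.5],[[0.079,0,0],[0,-0.0146,0.0055],0.5],[[0.105,0,0],[0,-0.0193,0.0076],0.5],[[0.131,0,0],[0,-0.024,0.0097],0.5],[[0.157,0,0],[0,-0.0286,0.012],0.5],[[0.183,0,0],[0,-0.033,0.0144],0.5],[[0.209,0,0],[0,-0.0375,0.0168],0.5],[[0.236,0,0],[0,-0.042,0.0194],0.5],[[0.262,0,0],[0,-0.046,0.022],0.5]]' 10; python3 -c "
from h import *
info()"
```

```text
clock: 19.15
tool_pos: [0.4674, 0.3216, 0.026]
eef_rot: [0.989, -0.077, -0.01, 0.129]
contact_force: [-0.4, 0.2, -0.7]
opening: 0.702
19.15 [0.4674 0.3216 0.026 ] yaw -8.9 z [-0.04  -0.254 -0.966] F [-0.4  0.2 -0.7] M [ 0.24 -0.01 -0.06] op 0.702 q [-0.47  1.04 -0.58  1.65  0.8   0.97 -1.61]
```

```bash
python3 -m pendant '[[[0.028,0,0],[0,-0.003,0.0031],0.5],[[0.057,0,0],[0,-0.0058,0.0062],0.5],[[0.085,0,0],[0,-0.0086,0.0094],0.5],[[0.113,0,0],[0,-0.0113,0.0125],0.5],[[0.142,0,0],[0,-0.0139,0.0157],0.5],[[0.17,0,0],[0,-0.0164,0.019],0.5],[[0.199,0,0],[0,-0.0188,0.0222],0.5],[[0.227,0,0],[0,-0.0207,0.0243],0.5],[[0.227,0,0],[0,-0.0217,0.0266],0.5],[[0.227,0,0],[0,-0.0221,0.0278],0.5]]' 10; python3 -m pendant '[[[0,0,0],[0,0,0.001],0.5],[[0,0,0],[0,0,0.002],0.5],[[0,0,0],[0,0,0.003],0.5],[[0,0,0],[0,0,0.004],0.5],[[0,0,0],[0,0,0.004],0.5]]'; python3 -c "
from h import *
info()"
```

```text
clock: 20.15
tool_pos: [0.4697, 0.3345, -0.0067]
eef_rot: [0.997, -0.078, -0.001, 0.019]
contact_force: [-0.6, -1.2, -2.2]
opening: 0.703
clock: 20.65
tool_pos: [0.4695, 0.3351, -0.0109]
eef_rot: [0.997, -0.078, -0.001, 0.018]
contact_force: [-0.3, -0.8, -1.4]
opening: 0.7
20.65 [ 0.4695  0.3351 -0.0109] yaw -8.9 z [-0.005 -0.036 -0.999] F [-0.3 -0.8 -1.4] M [-0.28 -0.09  0.06] op 0.7 q [-0.4   1.04 -0.57  1.8   0.95  0.64 -1.72]
```

```bash
python3 -m pendant '[[[0,0,0],[0,0,0.001],0.5],[[0,0,0],[0,0,0.002],0.5],[[0,0,0],[0,0,0.002],0.5]]' 10; python3 -m pendant '[[[0,0,0],[0,0,0.001],0.5],[[0,0,0],[0,0,0.0015],0.5],[[0,0,0],[0,0,0.0015],0.5]]'; python3 -m pendant '[[[0,0,0],[0,0,0.001],0.5],[[0,0,0],[0,0,0.001],0.5]]'; python3 -c "
from h import *
info()"
```

```text
clock: 20.95
tool_pos: [0.4695, 0.3353, -0.0128]
eef_rot: [0.997, -0.078, -0.001, 0.018]
contact_force: [-0.0, -0.7, -0.9]
opening: 0.701
clock: 21.25
tool_pos: [0.4695, 0.3354, -0.014]
eef_rot: [0.997, -0.078, -0.001, 0.018]
contact_force: [-0.9, 1.1, -0.1]
opening: 0.699
clock: 21.45
tool_pos: [0.4696, 0.3354, -0.0141]
eef_rot: [0.997, -0.078, -0.001, 0.018]
contact_force: [-1.2, -2.1, 8.5]
opening: 0.703
21.45 [ 0.4696  0.3354 -0.0141] yaw -8.9 z [-0.004 -0.035 -0.999] F [-1.2 -2.1  8.5] M [-0.4   0.36 -0.01] op 0.703 q [-0.4   1.05 -0.56  1.8   0.96  0.63 -1.73]
```

```bash
python3 -m pendant '[[[0,0,0],[0,0,-0.0005],0.5],[[0,0,0],[0,0,-0.0005],0.71],[[0,0,0],[0,0,-0.0005],0.73],[[0,0,0],[0,0,-0.0005],0.76],[[0,0,0],[0,0,-0.001],0.85],[[0,0,0],[0,0,-0.001],0.95],[[0,0,0],[0,0,-0.001],0.95]]' 3; python3 -c "
from h import *
info()"; python3 -m pendant '[[[0,0,0],[0,0,-0.02],0.95],[[0,0,0],[0,0,-0.05],0.95],[[0,0,0],[0,0,-0.1],0.95],[[0,0,0],[0,0,-0.15],0.95],[[0,0,0],[0,0.05,-0.2],0.95],[[0,0,0],[0.03,0.1,-0.2],0.95],[[0,0,0],[0.03,0.1,-0.2],0.95],[[0,0,0],[0.03,0.1,-0.2],0.95]]'; python3 -c "
from h import *
info();snap('wrist','w13');u=snap('wrist','w13')['image'];s=snap('scene','s13')['image']
b=cv2.resize(u,(400,300));c=cv2.resize(s[180:420,180:500],(400,300),interpolation=2)
t=snap('top','t13')['image'];d=cv2.resize(t[100:340,110:430],(400,300),interpolation=2)
cv2.imwrite('pics/v13.png',np.vstack([np.hstack([b,c]),np.hstack([d,d*0])])[:,:,::-1])"
```

```text
clock: 22.15
tool_pos: [0.4698, 0.3354, -0.0141]
eef_rot: [0.997, -0.078, -0.001, 0.018]
contact_force: [0.9, 0.4, 3.6]
opening: 0.95
22.15 [ 0.4698  0.3354 -0.0141] yaw -8.9 z [-0.005 -0.035 -0.999] F [0.9 0.4 3.6] M [ 0.   -0.25 -0.04] op 0.95 q [-0.4   1.05 -0.56  1.8   0.96  0.63 -1.73]
clock: 22.95
tool_pos: [0.4859, 0.2341, 0.1892]
eef_rot: [0.997, -0.081, -0.001, 0.02]
contact_force: [0.4, -0.7, -0.6]
opening: 0.95
22.95 [0.4859 0.2341 0.1892] yaw -9.3 z [-0.005 -0.039 -0.999] F [ 0.4 -0.7 -0.6] M [-0.01 -0.02 -0.01] op 0.95 q [-0.09  0.73 -0.79  1.82  0.68  0.92 -1.37]
```

View pics/v13.png

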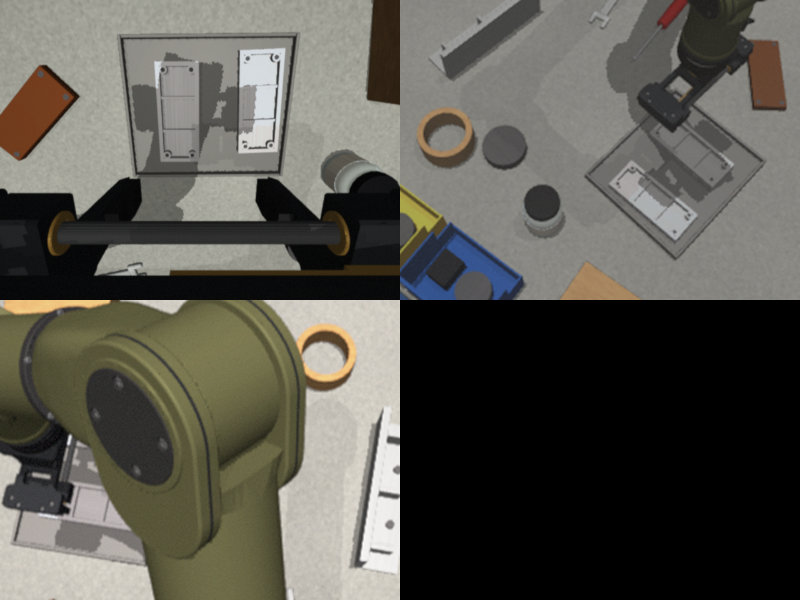

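The wrist view (top left) shows the cover lying flat and hollow side up in the free part of the tray, with corners near (155,62), (198,60), (199,160) and (160,160). It is clear of the walls and of the sample. The scene view shows the tape, disc and jar where they were.

```bash
python3 - <<'E'
from h import *
a=load('scene0')['image'];b=load('s13')['image']
for n,x,y in(('tape',217,288),('disc',263,297),('jar',294,345)):
    m=cv2.matchTemplate(b[y-35:y+35,x-35:x+35],a[y-24:y+24,x-24:x+24],cv2.TM_CCOEFF_NORMED);_,v,_,p=cv2.minMaxLoc(m);print(n,round(v,2),np.array(p)-11)
info(); print(r.finish_job())
E
```

```text
tape 1.0 [0 0]
disc 0.99 [0 0]
jar 1.0 [0 0]
23.15 [0.4836 0.2404 0.1889] yaw -8.8 z [-0.007 -0.034 -0.999] F [-0.2  1.3 -0.3] M [-0.03 -0.04 -0.03] op 0.947 q [-0.1   0.73 -0.8   1.82  0.67  0.92 -1.37]
the job is handed in; nothing more can be done
None
```

The job is done and handed in at 23 s of the 61 s allowed. The cover now lies flat, hollow side up, in the free part of the tray.

**What I did:** I gripped the cover across its width near the end facing the fence and lifted that end while the other end pivoted on the bench. I then stood the cover against the fence and let go. It leaned there by itself at about 75° for over a second, with no shift measured between two pictures. I gripped it again, carried it to the tray, set its lower end on the tray floor and laid it down along an arc before letting go.

**Last checks:**
- **Cover:** the wrist picture shows it inside the tray, clear of the walls and of the other cover. I judged it flat by eye and took no height measurement afterwards.
- **Bystanders:** the tape, jar and disc show no shift between the first and last pictures. The other cover was only checked by eye.
- **Robot:** the jaws are open and the tool is clear, about 0.19 m up.

**What disagreed or fell short:**
- **Fingertips:** they are about 20 mm behind the reported TCP, not 8 mm ahead as stated. My first grasp closed above the cover without touching it. I measured the true offset in the wrist image and corrected for it.
- **Setting down:** the fingertips probably reached the tray floor just before the raised end was fully down. I estimate that end settled by up to 2 mm when I let go.
- **Contact force:** the highest force I read was about 8.5 N.

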